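# Open the specimen-label printer for a roll change

### The arm

A 6-joint arm with a two-finger parallel gripper is mounted at the origin on the work surface. World frame = base frame: x ahead of the robot, y to its left, z up, the work surface at z = 0. Lengths are in m, angles in degrees, forces in N, time in s.
With the tool pointing down it reaches from about 0.325 to 0.85 m from the base axis. Payload 15.5 kg.
Tool frame: the origin (TCP) lies at the very end of the fingers, on their centre line; the grasp point (between the pads) lies 19 mm behind it (arm.tcp_to_grasp is the distance from the TCP to the grasp point, in m); z points along the fingers, y is the direction in which the jaws open and shut (so a half turn about z gives the same grasp; the last joint's range is limited). The gripper opens to 91 mm and grips with 3 to 60 N. Pads are 32 mm wide; open, the fingers measure 118 mm over their backs; the gripper's body (76 mm by 178 mm) begins 60 mm behind the grasp point.
Start: joints at [59.444, 28.281, 77.091, -0, 74.628, -5.472], TCP at [0.265, 0.566, 0.177] pointing down, gripper open.
Joint ranges: [-166.48, 166.48], [-47.26, 123.95], [12.59, 153.08], [-70.14, 250.14], [6.76, 159.57], [-176.63, 176.63]. Speed limits (degrees/s): [108.29, 108.29, 147.25, 172.46, 172.46, 172.46].

### API

Orientations are given as [roll, pitch, yaw] about the fixed x, y, z axes, in that order (R = Rz(yaw) Ry(pitch) Rx(roll)).
In Python, from workcell import arm gives the robot as it stands. The module is installed in compiled form; this text tells all that it offers.
- The arm moves only by the tool play_rows, never from a script. Its argument "commands" is a list of rows, each a list of 2 entries, a list of its own where there are three numbers: the shift along the tool's x, y, z in m, then the turn, a rotation vector about the tool's x, y, z in degrees. A call has 1 to 8 rows; each row shifts and turns the pose as measured when the row begins, along the tool's axes as they then stand; what a row does not reach is not made up. A row lasts 1/12 s, in which the tool goes at most 41.7 mm and 7.16 degrees, less where a joint would pass 70% of its speed; a pose out of reach is approached as far as the arm can. A call with a gripper value outside its range is refused whole. "jaw" is the finger opening in m, from 0 to 0.0912, set as the call begins (left out, the last holds). The fingers move at their own pace and stop on an object; "squeeze" is the grip in N (left out, the last holds). Time passes only in rows, so rows that do not move let the fingers close. It gives the time, the measured TCP pose, the force and the opening at its end, in the units of the state.
- arm.state(): the state, without advancing time (a new reading comes with each control period).
- arm.get_image(name): name is "side" or "top" or "wrist"; returns (picture, depth): 480x640x3 uint8, blue, green, red; 480x640 float32, m along the optical axis (not along the pixel's ray), 0 where there is no reading.
- arm.calibration(name): a dict with "camera_matrix" (3x3 intrinsics, pixels), "R" (3x3) and "t" (3): a world point X has camera coordinates R X + t; the wrist camera has in their place "tool_from_camera" (4x4, takes a point from camera to tool coordinates, whose origin is the TCP and whose axes are the flange's). Camera axes: x right, y down, z forward; pixel columns grow to the right and rows downward; lengths in m; the calibration is good to about 2 mm. The wrist camera is an equidistant fisheye: a pixel r from the principal point sees the ray r / f radians off the axis. A picture is of the moment at which its call begins: read the wrist's pose just before it. calibration takes no time and is no camera call.
- arm.close_job(): hands the job in, once; it reports no verdict.
The state is a dict: "time_s": time; "joint_pos": joint angles; "qd": joint speeds; "tau": joint torques, N m; "eef_pos": TCP position; "eef_rot": TCP orientation; "contact_force": force on the tool from outside, world axes, zero at the start; "wrist_torque": the same for the moment, N m; "gripper_width": finger opening in m.
Only numpy, scipy, OpenCV 4.12 (cv2) and the standard library are available. Lean on these libraries where they do the work, as an engineer would, in place of code of your own. Each camera call takes 0.05 s, during which the arm holds its last target. There are 200 camera calls.

### The job

Open the label printer so that its label roll can be changed: press the green release tab on its front deck down with a fingertip until the dark cover springs ajar, take the finger off the tab, then push the cover up and back by its front lip until it rests fully open against its stop. Use light fingertip pressure, do not lift the printer or shove it along the bench, leave the used roll in its well, and leave the other things on the bench where they are.

Things in the scene. Friction and masses are not known exactly. Their poses are not given: they have to be found in the camera images.
- printer: Light grey desktop label printer, 215 mm deep (x), 150 wide (y), 2 kg, loose on rubber feet. Origin: on its underside, 115 mm behind its front; x points from front to back. The front faces roughly to the robot. At x -115 to -40 mm a dark deck, 84 high, with the green release tab (right, y -45) and a flush feed key (no use here). Behind it the dark cover; shut, its face is at x -50, top 118 high.
- release_tab (a joint): Release tab, rad: 0 at rest, grows as it is pressed down, 0.20 at its stop. A rocker hinged along the printer's y, 42 mm behind its ridge: the ridge sinks 8.4 mm in all (2 N at first, 6 N at the stop) and the cover is let go at about 0.12 rad (5 mm). Let go, the tab springs back to 0.
- tab_top (a point): Top middle of the rounded ridge (10 mm across, 32 mm long along y) on the green tab: at rest at (-90, -45, 98) mm in the printer's frame. The tab is 32 by 32 mm in plan, in a recess of the deck. The shut cover's face stands 40 mm behind this point.
- cover (a joint): Cover hinge, rad: 0 shut and latched (it cannot be opened while latched), about 0.55 sprung ajar, resting on its lifting spring, 1.85 fully open at its stop, leaning back past upright. Pushed past about 1.4 it falls by itself to the stop; let go earlier it sinks back to 0.55. Slightly damped; the push needed at the lip is 1 to 2 N.
- cover_lip (a point): Middle of the lower front edge of the cover's finger lip, a ledge 70 mm long (y), 9 mm deep, 8 mm thick on the cover's front face. In the printer's frame: shut at (-59, 30, 90) mm; ajar at about (-38, 30, 165) mm, its lower side then open to a fingertip from the front. Moves on a circle of 144 mm radius about the hinge. Its x axis points to the hinge, z out of the cover's top.
- cover_hinge (a point): Middle of the cover's hinge axis, which is parallel to the printer's y, at (85, 0, 90) mm in the printer's frame. Turns with the cover. The cover is 147 mm long, 150 wide, 28 thick, hollow below with skirts 6 mm thick; a steel latch finger 20 mm wide hangs 32 mm below its front edge at y -45 mm.
- old_roll: Used-up label roll, white with a brown core, 46 mm diameter, 58 mm wide, loose, lying along the printer's y in the well under the cover. Origin at its underside, at (15, 0, 20) mm in the printer's frame, give or take 20 mm along y.
- new_roll: Fresh label roll, white, 84 mm diameter, 58 mm high, standing on its flat side on the bench on the left (its +y) of the printer, about 160 mm from the printer's middle. Origin at the centre of its underside. To be left alone.
- caliper: Digital caliper, 235 mm long, 17 mm high, lying on the right (-y) of the printer roughly along its side, about 175 mm from the printer's middle. Origin at the underside of its beam's middle. To be left alone.
- specimen_tray: Blue open tray, 200 by 140 by 30 mm, with flat aluminium tensile specimens. Origin at the centre of its underside. To be left alone.
- jaw_insert: Dark steel grip jaw insert, 68 by 45 by 30 mm. Origin at its underside. To be left alone.
- spray_bottle: Clear spray bottle with white head, 72 mm diameter, 201 mm high. Origin at the centre of its underside. To be left alone.
- pen_cup: Black pen cup, 74 mm diameter, 95 mm high, pens to about 140 mm. Origin at the centre of its underside. To be left alone.
- mouse: Dark computer mouse, 100 by 58 by 33 mm. Origin at its underside. To be left alone.

How it is judged:
By the outcome, as a careful person would: the job done as asked, in the order asked, and still so for the second after the job is handed in, with the robot touching nothing.
It also fails if it takes over 43 s, if anything falls off the work surface, if the arm or the gripper's body presses on something with over 40 N, if the wrist force passes 120 N, or if a joint passes its speed limit or range.

## Working session

There is one attempt and no reset: what is moved stays moved. The work goes in short steps, Python scripts to look and compute and a tool call to move; the robot and the scene stay as the last step left them, time stands still between calls to the robot, and variables do not carry over. Pictures are saved under pics/ and viewed, about 8 in all and at most 12, crops included, and the job is handed in when it is done.

Besides the shell and the picture viewer there is one more tool, called as a command line: name --argument value ..., lists and objects as JSON in quotes. play_rows: Moves the arm, as the interface text tells. Its arguments: {"type":"object","properties":{"commands":{"type":"array"},"jaw":{"type":"number"},"squeeze":{"type":"number"}},"required":["commands"]}

```bash
mkdir -p pics; cat > h.py <<'E'
from workcell import arm
import numpy as np, cv2
from scipy.spatial.transform import Rotation as Ro
def world(name,px,depth):
    c=arm.calibration(name);K=np.array(c["camera_matrix"]);R=np.array(c["R"]);t=np.array(c["t"]).ravel()
    out=[]
    for u,v in px:
        d=depth[v,u];p=np.linalg.inv(K)@[u,v,1]*d
        out.append(R.T@(p-t))
    return np.array(out)
E
python3 - <<'E'
from h import *
print(arm.state())
for n in("top","side"):
    im,d=arm.get_image(n);cv2.imwrite(f"pics/{n}0.png",im);np.save(f"pics/{n}0.npy",d)
    c=arm.calibration(n);print(n,c["camera_matrix"],-np.array(c["R"]).T@np.array(c["t"]).ravel())
E
```

```text
{'time_s': 0.0, 'joint_pos': array([ 5.94443020e+01,  2.83143667e+01,  7.71292990e+01,  2.63434063e-04,
        7.46269398e+01, -5.47219743e+00]), 'qd': array([-0.00841916,  0.0395895 , -0.12650995, -0.00592187,  0.08177398,
       -0.00202414]), 'tau': array([-6.41709448e-04, -8.78777862e+01, -3.81853187e+01,  7.05433264e-02,
        5.34168317e-02, -2.47410838e-05]), 'eef_pos': array([0.26473812, 0.56567824, 0.17623109]), 'eef_rot': array([-1.79929740e+02, -6.98590048e-03,  1.54916425e+02]), 'contact_force': array([0.23417443, 0.17918693, 0.50119741]), 'wrist_torque': array([-0.00465225,  0.01299928, -0.0178851 ]), 'gripper_width': 0.09148431603542324}
top [[472.87614674   0.         315.95575737]
 [  0.         472.87614674 234.27543455]
 [  0.           0.           1.        ]] [0.31478116 0.00964193 1.31427287]
side [[486.94183237   0.         326.35580106]
 [  0.         486.94183237 237.86084024]
 [  0.           0.           1.        ]] [-0.21525499 -1.09832227  0.89056468]
```

View pics/top0.png

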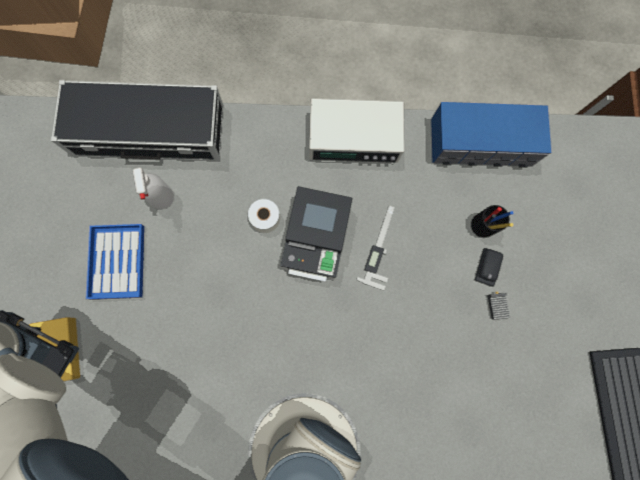

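View pics/side0.png

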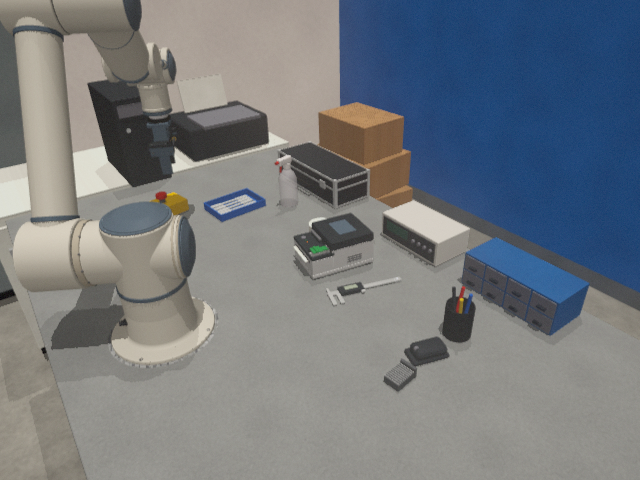

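The top view shows the printer at about (315,232), with the front towards the robot (down), the green tab at (327,261) and the cover at (319,217). The new roll is at (263,214) and the caliper at (378,250).

```bash
python3 - <<'E'
from h import *
d=np.load("pics/top0.npy");im=cv2.imread("pics/top0.png")
v,u=np.mgrid[180:290,275:360]
px=np.c_[u.ravel(),v.ravel()];W=world("top",px,d)
z=W[:,2]
m=(z>.105)&(z<.135)
print("cover",m.sum(),np.median(z[m]),cv2.minAreaRect((W[m][:,:2]*1000).astype(np.float32)),cv2.boxPoints(cv2.minAreaRect((W[m][:,:2]*1000).astype(np.float32))))
b=im[px[:,1],px[:,0]].astype(int)
g=(b[:,1]>b[:,0]+40)&(b[:,1]>b[:,2]+40)
print("green",g.sum(),W[g].mean(0),W[g].min(0),W[g].max(0))
r=(W[g][:,2]>.093);print("ridge",r.sum(),W[g][r].mean(0))
big=cv2.resize(im[175:295,260:400],None,fx=5,fy=5,interpolation=cv2.INTER_CUBIC);cv2.imwrite("pics/c0.png",big)
E
```

```text
cover 3196 0.11846519520156704 ((595.0087280273438, -20.504241943359375), (150.17991638183594, 149.25869750976562), 79.69274139404297) [[ 508.14813   -81.029236]
 [ 654.9981   -107.73563 ]
 [ 681.8693     40.020752]
 [ 535.01935    66.72714 ]]
green 179 [ 0.48453142 -0.04676584  0.09343222] [ 0.46215468 -0.06187675  0.08432409] [ 0.51342848 -0.03050146  0.10350121]
ridge 98 [ 0.47901401 -0.04620976  0.09602034]
```

View pics/c0.png

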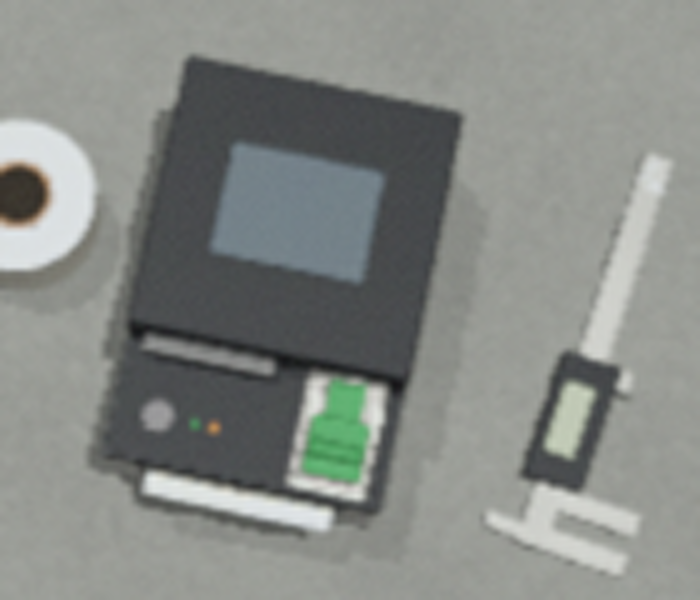

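The enlarged crop confirms the layout: tab ridge at about (335,455) in the crop, lip at (205,355), yaw about -10°. I'll lift and align the tool with the printer.

```bash
cat >> h.py <<'E'
PO=np.array([.5715,-.0162,0]);PR=Ro.from_euler('z',-10.3,degrees=True)
def pose():
    s=arm.state();p=np.array(s["eef_pos"]);R=Ro.from_euler('xyz',s["eef_rot"],degrees=True)
    return s,p,R
def report(target=None,rpit=None):
    """target in printer frame mm; rpit: angle of tool z from down toward printer +x, deg"""
    s,p,R=pose();pp=PR.inv().apply(p-PO)*1000
    Rp=(PR.inv()*R)
    print("t",round(s["time_s"],2),"tcp_p",pp.round(1),"ztool_p",Rp.as_matrix()[:,2].round(3),"F",np.round(s["contact_force"],1),"q",np.round(s["joint_pos"],0))
    if target is not None:
        print("shift tool mm",(Rp.inv().apply(np.array(target)-pp)).round(1))
    if rpit is not None:
        G=Ro.from_euler('y',-rpit,degrees=True)*Ro.from_euler('xyz',[180,0,180],degrees=True)
        print("turn tool",((Rp.inv()*G).as_rotvec(degrees=True)).round(2), G.as_matrix()[:,2])
E
python3 -c "
from h import *
c=arm.calibration('wrist');print(c)
report([-95,-45,150],0);report(None,10)"
```

```text
{'camera_matrix': array([[371.64829954,   0.        , 319.77371638],
       [  0.        , 371.64829954, 237.50982494],
       [  0.        ,   0.        ,   1.        ]]), 'tool_from_camera': array([[ 9.79976081e-04, -9.61323895e-01, -2.75418608e-01,
         7.69405439e-02],
       [ 9.99999443e-01,  1.05007009e-03, -1.07044071e-04,
         2.09318116e-05],
       [ 3.92112864e-04, -2.75418349e-01,  9.61324388e-01,
        -2.07228885e-01],
       [ 0.00000000e+00,  0.00000000e+00,  0.00000000e+00,
         1.00000000e+00]])}
t 0.1 tcp_p [-405.8  517.7  176.3] ztool_p [-0.    -0.001 -1.   ] F [-0.6 -0.  -0.8] q [59. 28. 77. -0. 75. -5.]
shift tool mm [-444.1 -464.7   26.8]
turn tool [-6.000e-02 -1.000e-02 -1.479e+01] [ 1.49975978e-32  1.22464680e-16 -1.00000000e+00]
t 0.1 tcp_p [-405.8  517.7  176.3] ztool_p [-0.    -0.001 -1.   ] F [-0.6 -0.  -0.8] q [59. 28. 77. -0. 75. -5.]
turn tool [ -1.35  -9.96 -14.74] [ 1.73648178e-01  1.22464680e-16 -9.84807753e-01]
```

play_rows --commands '[[[0, 0, -0.035], [0, 0, -5]], [[0, 0, -0.04], [0, 0, -5]], [[0, 0, -0.04], [0, 0, -5]], [[0, 0, 0], [0, 0, 0]]]' --jaw 0.0 --squeeze 10

```text
time_s: 0.43
eef_pos: [0.2635, 0.5636, 0.2918]
eef_rot: [-179.4, -0.2, 170.6]
contact_force: [1.4, 1.3, 1.3]
gripper_width: 0.0678
```

```bash
python3 -c "
from h import *
report([-130,-45,250],10);report([-95,-45,250],0)"
```

```text
t 0.43 tcp_p [-406.7  515.4  291.8] ztool_p [-0.004 -0.01  -1.   ] F [1.4 1.3 1.3] q [ 59.  24.  67.  -0.  90. -21.]
shift tool mm [-268.  -564.2   46.5]
turn tool [ -0.5  -10.22   0.95] [ 1.73648178e-01  1.22464680e-16 -9.84807753e-01]
t 0.43 tcp_p [-406.7  515.4  291.8] ztool_p [-0.004 -0.01  -1.   ] F [1.4 1.3 1.3] q [ 59.  24.  67.  -0.  90. -21.]
shift tool mm [-303.  -564.8   46.3]
turn tool [-0.58 -0.22  0.9 ] [ 1.49975978e-32  1.22464680e-16 -1.00000000e+00]
```

play_rows --commands '[[[-0.017, -0.035, 0], [0, 0, 0.9]], [[-0.017, -0.035, 0], [0, 0, 0]], [[-0.017, -0.035, 0], [0, 0, 0]], [[-0.017, -0.035, 0], [0, 0, 0]], [[-0.017, -0.035, 0], [0, 0, 0]], [[-0.017, -0.035, 0], [0, 0, 0]], [[-0.017, -0.035, 0], [0, 0, 0]], [[-0.017, -0.035, 0], [0, 0, 0]]]'

```text
time_s: 1.1
eef_pos: [0.348, 0.2589, 0.2927]
eef_rot: [-179.6, -0.2, 170.2]
contact_force: [2.2, -0.2, -0.0]
gripper_width: 0.0145
```

play_rows --commands '[[[-0.017, -0.035, 0], [0, -1, 0]], [[-0.017, -0.035, 0], [0, -2, 0]], [[-0.017, -0.035, 0], [0, -2, 0]], [[-0.017, -0.035, 0], [0, -2, 0]], [[-0.017, -0.035, 0], [0, -2, 0]], [[-0.017, -0.035, 0], [0, -1, 0]], [[-0.005, -0.01, 0], [0, 0, 0]], [[0, 0, 0], [0, 0, 0]]]'

```text
time_s: 1.77
eef_pos: [0.4157, 0.0059, 0.3022]
eef_rot: [-179.3, 10.3, 170.0]
contact_force: [0.2, 0.1, 0.2]
gripper_width: 0.0004
```

```bash
python3 -c "
from h import *
report([-92,-45,120],10)
im,d=arm.get_image('wrist');cv2.imwrite('pics/w1.png',im)"
```

```text
t 1.77 tcp_p [-157.2   -6.1  302.2] ztool_p [ 0.179 -0.011 -0.984] F [0.2 0.1 0.2] q [ -6.  -2. 100.  -1.  72. -86.]
shift tool mm [-31.3 -36.9 191.3]
turn tool [-0.65  0.34  0.29] [ 1.73648178e-01  1.22464680e-16 -9.84807753e-01]
```

View pics/w1.png

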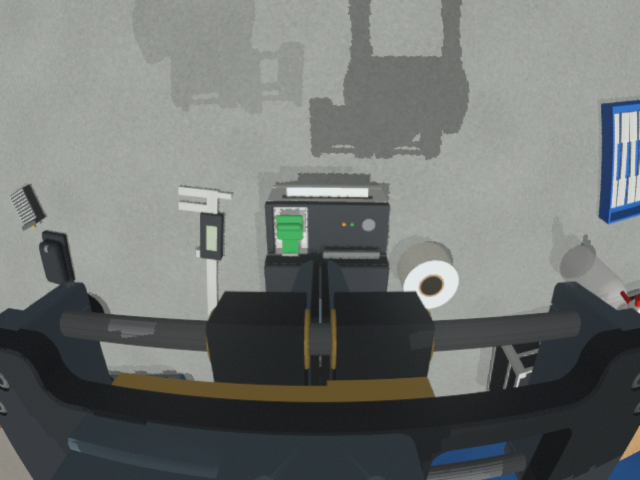

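The wrist view (upside down) shows the tab ridge at about (290,225), the lip at (350,255) and the closed fingertips at (318,258). I'll locate the ridge in wrist depth.

```bash
cat >> h.py <<'E'
def wristpts():
    s,p,R=pose();im,d=arm.get_image('wrist');c=arm.calibration('wrist');K=c["camera_matrix"];T=c["tool_from_camera"]
    v,u=np.mgrid[0:480,0:640];x=(u-K[0,2])/K[0,0];y=(v-K[1,2])/K[1,1];th=np.hypot(x,y)+1e-9
    k=np.tan(th)/th;P=np.stack([x*k*d,y*k*d,d],-1)
    P=P@T[:3,:3].T+T[:3,3];W=R.apply(P.reshape(-1,3))+p
    return im,d,(PR.inv().apply(W-PO)*1000).reshape(480,640,3)
E
python3 - <<'E'
from h import *
im,d,P=wristpts();b=im.astype(int)
g=(b[...,1]>b[...,0]+40)&(b[...,1]>b[...,2]+40)&(d>0);g[:,:240]=0;g[:200]=0;g[300:]=0;g[:,350:]=0
Q=P[g];print(len(Q),np.percentile(Q,[2,50,98],axis=0).round(1))
r=Q[Q[:,2]>np.percentile(Q[:,2],90)];print("ridge top",np.median(r,0).round(1),r.min(0),r.max(0))
for n,u,v in[("deck",340,240),("cover",285,272),("frontL",388,205),("frontR",266,205)]:print(n,P[v,u].round(1))
E
```

```text
831 [[-100.6  -59.4   88.1]
 [ -80.7  -44.9   92.5]
 [ -51.2  -30.2   98. ]]
ridge top [-87.8 -42.6  97.2] [-91.53291143 -59.17014808  96.60681639] [-84.68677861 -29.75815632  99.43564509]
deck [-65.4  17.1  83.2]
cover [-39.6 -48.5 117.7]
frontL [-111.1   73.8   79.5]
frontR [-110.4  -72.2   81.7]
```

play_rows --commands '[[[-0.005, -0.006, 0.03], [-0.6, 0.3, 0.3]], [[-0.005, -0.006, 0.03], [0, 0, 0]], [[-0.005, -0.006, 0.03], [0, 0, 0]], [[-0.005, -0.006, 0.03], [0, 0, 0]], [[-0.005, -0.006, 0.03], [0, 0, 0]], [[-0.005, -0.006, 0.025], [0, 0, 0]], [[0, 0, 0], [0, 0, 0]]]'

```text
time_s: 2.45
eef_pos: [0.4718, -0.0296, 0.1302]
eef_rot: [179.8, 10.3, 170.3]
contact_force: [-1.6, 0.8, 0.2]
gripper_width: 0.0004
```

```bash
python3 -c "
from h import *
report([-91,-45,105],10)"
```

```text
t 2.45 tcp_p [-95.7 -31.  130.2] ztool_p [ 0.178  0.006 -0.984] F [-1.6  0.8  0.2] q [-11.  15. 110.   1.  44. -92.]
shift tool mm [ -0.  -14.1  25.5]
turn tool [0.32 0.25 0.62] [ 1.73648178e-01  1.22464680e-16 -9.84807753e-01]
```

play_rows --commands '[[[0, -0.007, 0.008], [0.3, 0.2, 0.6]], [[0, -0.007, 0.006], [0, 0, 0]], [[0, 0, 0.005], [0, 0, 0]], [[0, 0, 0], [0, 0, 0]]]'

```text
time_s: 2.78
eef_pos: [0.4723, -0.0414, 0.1113]
eef_rot: [180.0, 10.0, 169.9]
contact_force: [-0.2, 0.5, 0.3]
gripper_width: 0.0003
```

```bash
python3 -c "
from h import *
report([-91,-45,101],10)
im,d=arm.get_image('wrist');cv2.imwrite('pics/w2.png',im[100:400,170:470])"
```

```text
t 2.78 tcp_p [-93.  -42.5 111.3] ztool_p [ 0.173  0.001 -0.985] F [-0.2  0.5  0.3] q [-13.  17. 111.   1.  41. -93.]
shift tool mm [-0.2 -2.5 10.5]
turn tool [ 0.07 -0.04  0.19] [ 1.73648178e-01  1.22464680e-16 -9.84807753e-01]
```

View pics/w2.png

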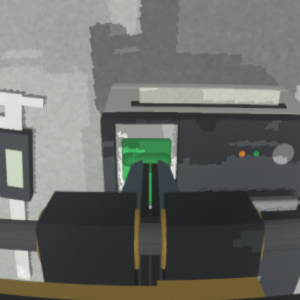

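The crop shows the fingertips centred over the green tab at (147,165), clear of the cover. Now I press in small steps.

play_rows --commands '[[[0, -0.0025, 0.006], [0, 0, 0]], [[0, 0, 0.004], [0, 0, 0]], [[0, 0, 0.002], [0, 0, 0]], [[0, 0, 0.002], [0, 0, 0]], [[0, 0, 0], [0, 0, 0]]]'

```text
time_s: 3.25
eef_pos: [0.4757, -0.0445, 0.0991]
eef_rot: [180.0, 10.2, 169.9]
contact_force: [0.7, 1.2, -0.3]
gripper_width: 0.0001
```

play_rows --commands '[[[0, 0, 0.002], [0, 0, 0]], [[0, 0, 0.002], [0, 0, 0]], [[0, 0, 0], [0, 0, 0]]]'

```text
time_s: 3.5
eef_pos: [0.4766, -0.0445, 0.0949]
eef_rot: [180.0, 10.3, 169.9]
contact_force: [0.6, 0.6, 0.2]
gripper_width: 0.0007
```

```bash
python3 - <<'E'
from h import *
report([-91,-45,91],10)
im,d=arm.get_image('side');v,u=np.mgrid[190:290,280:390]
W=(world('side',np.c_[u.ravel(),v.ravel()],d)-PO);Q=PR.inv().apply(W)*1000
m=(abs(Q[:,1])<75)&(Q[:,0]>-40)&(Q[:,0]<90);print("cover max z",np.percentile(Q[m][:,2],[50,90,99]))
E
```

```text
t 3.5 tcp_p [-88.3 -44.9  94.9] ztool_p [ 0.178  0.001 -0.984] F [0.6 0.6 0.2] q [-13.  19. 112.   1.  38. -93.]
shift tool mm [ 3.3 -0.1  3.4]
turn tool [0.07 0.26 0.2 ] [ 1.73648178e-01  1.22464680e-16 -9.84807753e-01]
cover max z [117.93623484 120.89866495 122.97783303]
```

play_rows --commands '[[[0.002, 0, 0.002], [0, 0, 0]], [[0.001, 0, 0.0015], [0, 0, 0]], [[0, 0, 0], [0, 0, 0]]]'

```text
time_s: 3.8
eef_pos: [0.4741, -0.0441, 0.0908]
eef_rot: [180.0, 10.3, 169.9]
contact_force: [0.1, 0.2, -0.8]
gripper_width: 0.0006
```

```bash
cat >> h.py <<'E'
def cover():
    im,d=arm.get_image('side');v,u=np.mgrid[130:290,270:400]
    Q=PR.inv().apply(world('side',np.c_[u.ravel(),v.ravel()],d)-PO)*1000
    m=(abs(Q[:,1])<75)&(Q[:,0]>-35)&(Q[:,0]<95);print("cover z",np.percentile(Q[m][:,2],[50,90,99]).round(1))
    return im
E
python3 - <<'E'
from h import *
report([-91,-45,91],10);im=cover()
cv2.imwrite("pics/s2.png",cv2.resize(im[190:290,270:400],None,fx=5,fy=5,interpolation=cv2.INTER_CUBIC))
E
```

```text
t 3.8 tcp_p [-90.9 -44.8  90.8] ztool_p [ 0.178  0.001 -0.984] F [ 0.1  0.2 -0.8] q [-13.  19. 113.   1.  38. -94.]
shift tool mm [ 0.1 -0.2 -0.3]
turn tool [0.06 0.27 0.21] [ 1.73648178e-01  1.22464680e-16 -9.84807753e-01]
cover z [118.  120.9 122.6]
```

View pics/s2.png

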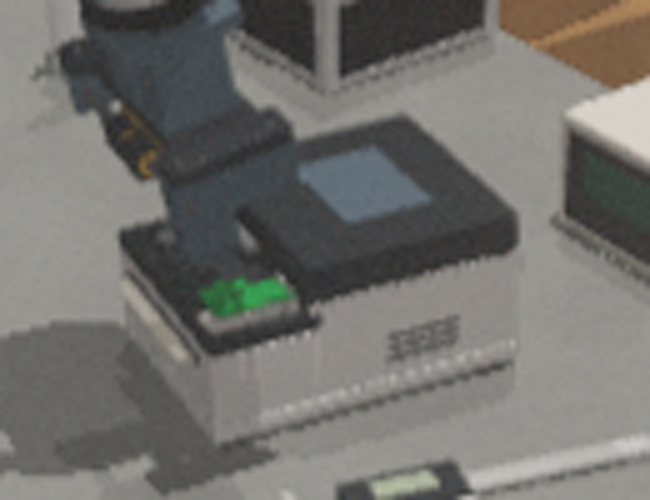

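```bash
python3 - <<'E'
from h import *
c=arm.calibration('side');K=c["camera_matrix"]
s,p,R=pose();print(p)
def proj(X):
    q=K@(c["R"]@X+np.ravel(c["t"]));return ((q[:2]/q[2]-[270,190])*5).round(0)
print("tcp",proj(p),"tcp back 30mm",proj(R.apply([0,0,-.03])+p))
for P in([-90,-45,98],[-90,-60,98],[-90,-30,98],[-115,-75,84],[-50,-75,118]):print(P,proj(PR.apply(np.array(P)/1000)+PO))
im,d=arm.get_image('side');
Q=PR.inv().apply(world('side',[(270+210//5,190+250//5),(270+205//5,190+240//5),(270+230//5,190+230//5),(270+230//5,190+295//5),(270+265//5,190+295//5)],d)-PO)*1000;print(Q.round(1))
E
```

```text
[ 0.47414771 -0.04409174  0.09087938]
tcp [219. 297.] tcp back 30mm [209. 258.]
[-90, -45, 98] [220. 287.]
[-90, -60, 98] [230. 298.]
[-90, -30, 98] [210. 275.]
[-115, -75, 84] [204. 340.]
[-50, -75, 118] [300. 266.]
[[  -99.5   -54.5   132. ]
 [ -105.3   -61.4   144.4]
 [ -580.6 -1205.4   890.6]
 [  -87.2   -53.2    95.6]
 [  -66.    -58.1    92.2]]
```

```bash
python3 - <<'E'
from h import *
im,d=arm.get_image('side')
for v in range(234,256):
    u=round(270+(209+10*(v-241.6)/7.8)/5)
    print(v,u,im[v,u],(PR.inv().apply(world('side',[(u,v)],d)-PO)*1000).round(0)[0])
cv2.imwrite("pics/s3.png",cv2.resize(im[215:265,285:345],None,fx=12,fy=12,interpolation=cv2.INTER_NEAREST))
E
```

```text
234 310 [75 72 65] [-136. -130.  203.]
235 310 [73 69 63] [-107.  -59.  154.]
236 310 [74 69 64] [-106.  -57.  149.]
237 311 [72 69 63] [-104.  -58.  146.]
238 311 [77 72 64] [-104.  -59.  143.]
239 311 [73 70 60] [-103.  -56.  137.]
240 311 [77 71 66] [-104.  -57.  135.]
241 312 [71 67 66] [-71.  13.  84.]
242 312 [70 69 67] [-73.   9.  82.]
243 312 [60 61 60] [-77.  -1.  86.]
244 312 [58 56 58] [-80.  -6.  86.]
245 313 [51 60 50] [-78. -10.  83.]
246 313 [59 94 51] [-90. -38.  99.]
247 313 [ 61 102  52] [-92. -42.  98.]
248 313 [60 96 51] [-93. -43.  95.]
249 314 [57 95 50] [-93. -51.  96.]
250 314 [58 95 49] [-93. -51.  92.]
251 314 [58 98 51] [-97. -60.  95.]
252 314 [ 58 103  50] [-98. -63.  94.]
253 315 [ 89 106  90] [-85. -38.  72.]
254 315 [109 114 116] [-89. -47.  74.]
255 315 [100 105 106] [-92. -54.  76.]
```

View pics/s3.png

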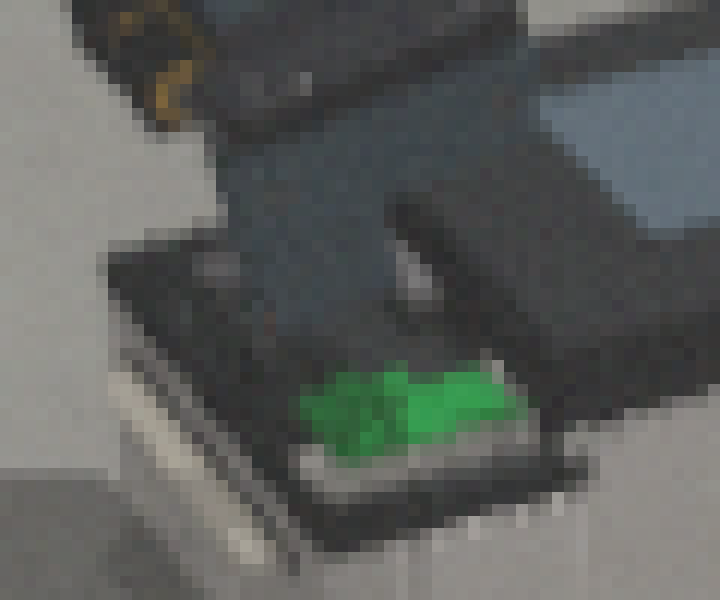

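The enlarged side view shows the finger ending at about (312,241), with the deck visible beneath it. The real tip is therefore well above the reported TCP, and the tab is untouched. I'll check the finger end in the wrist depth.

```bash
python3 - <<'E'
from h import *
im,d,P=wristpts();s,p,R=pose();print(s["gripper_width"])
T=R.inv().apply(PR.apply(P.reshape(-1,3)/1000)+PO-p).reshape(480,640,3)*1000
for u in (300,306,312,318,324,330,336):
    print(u,[tuple(T[v,u].round(0).astype(int)) for v in range(240,300,6)])
m=(d>0)&(abs(T[...,0])<20)&(abs(T[...,1])<25)&(T[...,2]<-5)
print(m.sum(),np.percentile(T[m],[1,50,99],axis=0).round(0))
im2,d2=arm.get_image('side');v,u=np.mgrid[215:250,295:325];px=np.c_[u.ravel(),v.ravel()]
W=world('side',px,d2);Q=R.inv().apply(W-p)*1000
m=(abs(Q[:,0])<25)&(abs(Q[:,1])<30)&(Q[:,2]>-80)
for z0 in range(-80,20,8):
    k=m&(Q[:,2]>=z0)&(Q[:,2]<z0+8)
    if k.sum():print(z0,k.sum(),Q[k].min(0).round(0),Q[k].max(0).round(0))
E
```

```text
0.0006690471789580622
300 [(np.int64(11), np.int64(-13), np.int64(17)), (np.int64(7), np.int64(-13), np.int64(19)), (np.int64(11), np.int64(-12), np.int64(-5)), (np.int64(6), np.int64(-12), np.int64(-2)), (np.int64(2), np.int64(-12), np.int64(-2)), (np.int64(17), np.int64(-9), np.int64(-50)), (np.int64(17), np.int64(-9), np.int64(-58)), (np.int64(17), np.int64(-8), np.int64(-63)), (np.int64(17), np.int64(-8), np.int64(-71)), (np.int64(38), np.int64(-5), np.int64(-122))]
306 [(np.int64(11), np.int64(-9), np.int64(19)), (np.int64(7), np.int64(-9), np.int64(17)), (np.int64(10), np.int64(-8), np.int64(-3)), (np.int64(6), np.int64(-8), np.int64(-2)), (np.int64(17), np.int64(-7), np.int64(-43)), (np.int64(17), np.int64(-6), np.int64(-51)), (np.int64(17), np.int64(-6), np.int64(-58)), (np.int64(17), np.int64(-6), np.int64(-63)), (np.int64(17), np.int64(-6), np.int64(-70)), (np.int64(17), np.int64(-5), np.int64(-76))]
312 [(np.int64(11), np.int64(-5), np.int64(19)), (np.int64(7), np.int64(-5), np.int64(19)), (np.int64(10), np.int64(-5), np.int64(-2)), (np.int64(6), np.int64(-5), np.int64(-2)
[... 1798 characters left out ...]
4(7), np.int64(-42)), (np.int64(17), np.int64(7), np.int64(-50)), (np.int64(17), np.int64(7), np.int64(-57)), (np.int64(16), np.int64(7), np.int64(-63)), (np.int64(17), np.int64(6), np.int64(-70)), (np.int64(38), np.int64(4), np.int64(-121))]
3179 [[ -14.  -11. -158.]
 [  16.    1.  -79.]
 [  20.   24.  -37.]]
-80 1 [ 16.  -2. -78.] [ 16.  -2. -78.]
-72 10 [-15. -16. -69.] [ 17.   8. -64.]
-64 31 [-17. -15. -64.] [ 17.  11. -57.]
-56 23 [-16. -15. -56.] [ 16.   4. -48.]
-48 26 [-15. -13. -48.] [ 17.   2. -41.]
-40 4 [-11. -10. -40.] [ 12.  -2. -34.]
-16 1 [-1.  6. -9.] [-1.  6. -9.]
-8 33 [-19. -15.  -8.] [20. 24. -0.]
0 28 [-25. -10.   0.] [23. 30.  8.]
8 2 [-21.  25.   9.] [-18.  27.   9.]
```

Both cameras agree that the real fingertip is about 37 mm short of the reported TCP. I'll use an effective tip offset from here on.

```bash
sed -i 's/pp=PR.inv().apply(p-PO)\*1000/pp=PR.inv().apply(p+R.apply([0,0,-.037])-PO)*1000/' h.py; python3 -c "
from h import *
report([-91,-45,102],10)"
```

```text
t 4.05 tcp_p [-97.  -44.9 127.6] ztool_p [ 0.179  0.001 -0.984] F [-0.6 -0.5 -0.8] q [-13.  19. 113.   1.  38. -94.]
shift tool mm [-1.3 -0.1 26.2]
turn tool [0.06 0.31 0.21] [ 1.73648178e-01  1.22464680e-16 -9.84807753e-01]
```

play_rows --commands '[[[0, 0, 0.008], [0, 0, 0]], [[-0.001, 0, 0.008], [0, 0, 0]], [[0, 0, 0.006], [0, 0, 0]], [[0, 0, 0.003], [0, 0, 0]], [[0, 0, 0], [0, 0, 0]]]'

```text
time_s: 4.47
eef_pos: [0.4808, -0.0453, 0.064]
eef_rot: [180.0, 10.3, 169.9]
contact_force: [0.2, -0.7, 0.3]
gripper_width: 0.0003
```

```bash
python3 -c "
from h import *
report([-90,-45,95],10);cover()"
```

```text
t 4.47 tcp_p [-90.7 -44.9 100.4] ztool_p [ 0.179  0.001 -0.984] F [ 0.2 -0.7  0.3] q [-13.  23. 114.   1.  33. -94.]
shift tool mm [ 0.3 -0.1  5.5]
turn tool [0.06 0.34 0.2 ] [ 1.73648178e-01  1.22464680e-16 -9.84807753e-01]
cover z [118.  120.8 122.7]
```

play_rows --commands '[[[0, 0, 0.002], [0, 0, 0]], [[0.0005, 0, 0.002], [0, 0, 0]], [[0.0005, 0, 0.001], [0, 0, 0]], [[0, 0, 0], [0, 0, 0]]]'

```text
time_s: 4.85
eef_pos: [0.4806, -0.0453, 0.0589]
eef_rot: [180.0, 10.3, 169.9]
contact_force: [-0.3, -0.9, 3.5]
gripper_width: 0.0002
```

```bash
python3 -c "
from h import *
report([-90,-45,92],10);cover()"
```

```text
t 4.85 tcp_p [-90.9 -44.9  95.3] ztool_p [ 0.179  0.001 -0.984] F [-0.3 -0.9  3.5] q [-13.  23. 114.   1.  32. -94.]
shift tool mm [-0.3 -0.1  3.4]
turn tool [0.06 0.34 0.21] [ 1.73648178e-01  1.22464680e-16 -9.84807753e-01]
cover z [117.9 120.9 122.8]
```

Contact: 3.5 N upward. I'll press on.

play_rows --commands '[[[0, 0, 0.0015], [0, 0, 0]], [[0.0005, 0, 0.0015], [0, 0, 0]], [[0, 0, 0], [0, 0, 0]]]'

```text
time_s: 5.15
eef_pos: [0.4801, -0.0451, 0.0559]
eef_rot: [180.0, 10.3, 169.9]
contact_force: [-1.0, 0.8, 3.8]
gripper_width: 0.0007
```

```bash
python3 -c "
from h import *
report([-90,-45,91],10);cover()"
```

```text
t 5.15 tcp_p [-91.4 -44.9  92.3] ztool_p [ 0.179  0.001 -0.984] F [-1.   0.8  3.8] q [-13.  24. 114.   1.  32. -94.]
shift tool mm [-1.2 -0.2  1.6]
turn tool [0.06 0.31 0.21] [ 1.73648178e-01  1.22464680e-16 -9.84807753e-01]
cover z [123.5 145.8 151.7]
```

The cover has sprung. I'll take the finger off the tab and back away up and to the front.

play_rows --commands '[[[0.001, 0, -0.01], [0, 0, 0]], [[0.01, 0, -0.02], [0, 0, 0]], [[0.02, 0, -0.03], [0, 0, 0]], [[0.02, 0.01, -0.03], [0, 0, 0]], [[0.02, 0.02, -0.03], [0, 0, 0]], [[0.02, 0.02, -0.02], [0, 0, 0]], [[0, 0, 0], [0, 0, 0]]]'

```text
time_s: 5.78
eef_pos: [0.3738, 0.0247, 0.1812]
eef_rot: [179.9, 10.4, 169.7]
contact_force: [0.9, -0.4, -1.0]
gripper_width: 0.0005
```

```bash
python3 - <<'E'
from h import *
report([-130,30,200],59);im=cover()
im,d,P=wristpts();cv2.imwrite("pics/w3.png",im)
b=im.astype(int);g=(b[...,1]>b[...,0]+40)&(b[...,1]>b[...,2]+40)&(d>0)&(abs(P[...,0]+75)<40)&(abs(P[...,1]+45)<30)
print("tab",g.sum(),np.percentile(P[g],[50,95],axis=0).round(1) if g.any() else 0)
for h in range(70,210,10):
    m=(abs(P[...,1]-30)<25)&(abs(P[...,2]-h)<5)&(P[...,0]>-70)&(P[...,0]<60)
    if m.any():print(h,m.sum(),np.percentile(P[m][:,0],[2,50]).round(0))
E
```

```text
t 5.78 tcp_p [-208.5    4.8  217.6] ztool_p [ 0.18   0.001 -0.984] F [ 0.9 -0.4 -1. ] q [ -4.   2. 117.  -1.  51. -83.]
shift tool mm [-74.   25.2  31.4]
turn tool [ 4.000e-02 -4.862e+01 -7.000e-02] [ 8.57167301e-01  1.22464680e-16 -5.15038075e-01]
cover z [ 88.4 175.  183.6]
tab 0 0
```

View pics/w3.png

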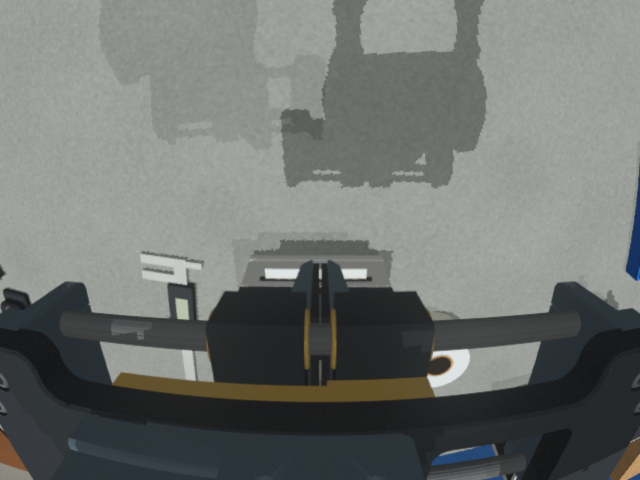

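The cover top is now at 184 mm, which matches ajar at 0.55 rad, and the wrist view shows nothing disturbed. A steep tool tilt would exceed joint 5's range, so I'll use a 20° tilt and push at the lip's front lower edge along the hinge circle.

play_rows --commands '[[[0, 0.008, 0], [0, -5, 0]], [[0, 0.008, 0], [0, -5, 0]], [[0, 0.008, 0], [0, 0, 0]], [[0, 0, 0], [0, 0, 0]]]'

```text
time_s: 6.22
eef_pos: [0.3845, 0.0456, 0.179]
eef_rot: [179.9, 20.9, 169.6]
contact_force: [1.6, -0.2, 0.2]
gripper_width: 0.0008
```

```bash
python3 -c "
from h import *
report([-75,30,147],20)"
```

```text
t 6.22 tcp_p [-208.2   27.3  213.6] ztool_p [ 0.357  0.001 -0.934] F [ 1.6 -0.2  0.2] q [  2.  -1. 124.  -7.  36. -72.]
shift tool mm [-100.7    2.7  109.7]
turn tool [ 0.06  0.89 -0.06] [ 3.42020143e-01  1.22464680e-16 -9.39692621e-01]
```

play_rows --commands '[[[-0.02, 0.001, 0.022], [0, 0.5, 0]], [[-0.02, 0.001, 0.022], [0, 0.4, 0]], [[-0.02, 0.001, 0.022], [0, 0, 0]], [[-0.02, 0, 0.022], [0, 0, 0]], [[-0.015, 0, 0.018], [0, 0, 0]], [[0, 0, 0], [0, 0, 0]]]'

```text
time_s: 6.72
eef_pos: [0.5175, 0.0205, 0.1057]
eef_rot: [-180.0, 19.8, 169.7]
contact_force: [-0.8, -0.0, -1.2]
gripper_width: 0.0004
```

```bash
python3 - <<'E'
from h import *
report([-58,30,147],20);im=cover()
cv2.imwrite("pics/s4.png",cv2.resize(im[150:280,270:400],None,fx=4.6,fy=4.6,interpolation=cv2.INTER_CUBIC))
d=arm.get_image('side')[1];v,u=np.mgrid[150:290,280:400]
P=PR.inv().apply(world('side',np.c_[u.ravel(),v.ravel()],d)-PO)*1000
m=(abs(P[:,1])<74)&(P[:,2]>125)&(P[:,0]<95)&(P[:,0]>-60)
for x in range(-60,100,15):
    k=m&(abs(P[:,0]-x)<7)
    if k.any():print(x,P[k][:,2].max().round(0),np.median(P[k][:,1]).round(0))
E
```

```text
t 6.72 tcp_p [-72.2  26.5 140.5] ztool_p [ 0.339 -0.    -0.941] F [-0.8 -0.  -1.2] q [ -2.  18. 115.  -6.  27. -77.]
shift tool mm [-15.6   3.5  -1.3]
turn tool [-0.02 -0.18 -0.  ] [ 3.42020143e-01  1.22464680e-16 -9.39692621e-01]
cover z [ 88.  174.5 183.1]
-60 147.0 19.0
-45 153.0 -54.0
-30 174.0 -35.0
-15 187.0 -12.0
0 181.0 -22.0
15 172.0 -24.0
30 164.0 -18.0
45 155.0 -14.0
60 146.0 -15.0
75 137.0 -13.0
90 128.0 2.0
```

View pics/s4.png

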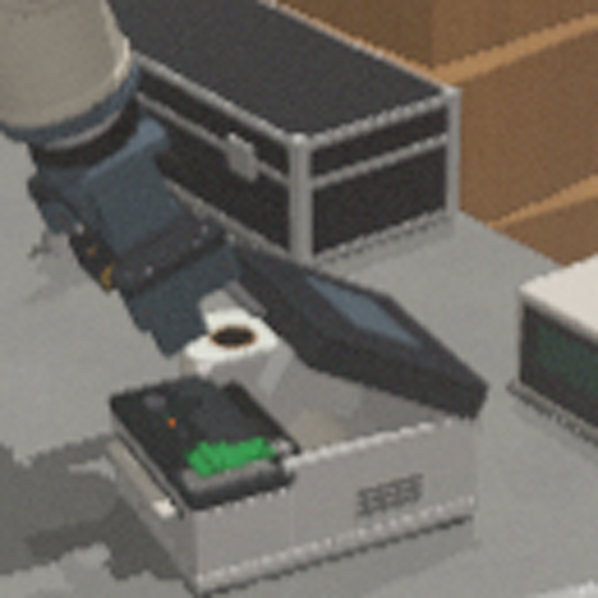

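The side crop shows the cover ajar, the tab back up at (230,455), the roll in its well, and the fingertip at (165,350) just in front of the lip. I'll close the gap to the lip and begin pushing.

play_rows --commands '[[[-0.007, 0.002, -0.002], [0, 0, 0]], [[-0.007, 0.002, -0.002], [0, 0, 0]], [[-0.006, 0, 0], [0, 0, 0]], [[-0.004, 0, 0], [0, 0, 0]], [[-0.004, 0, -0.002], [0, 0, 0]], [[-0.005, 0, -0.003], [0, 0, 0]], [[-0.005, 0, -0.003], [0, 0, 0]], [[0, 0, 0], [0, 0, 0]]]'

```text
time_s: 7.48
eef_pos: [0.5468, 0.0189, 0.1355]
eef_rot: [-180.0, 19.7, 169.7]
contact_force: [-1.0, 0.1, 0.3]
gripper_width: 0.0005
```

```bash
cat >> h.py <<'E'
def ang():
    im,d=arm.get_image('side');v,u=np.mgrid[100:290,270:420]
    P=PR.inv().apply(world('side',np.c_[u.ravel(),v.ravel()],d)-PO)*1000
    m=(P[:,1]<-20)&(P[:,1]>-78)&(P[:,2]>100)&(P[:,2]<300)&(P[:,0]>-70)&(P[:,0]<200)
    a=np.arctan2(P[m][:,2]-90,85-P[m][:,0]);r=np.hypot(P[m][:,2]-90,85-P[m][:,0]);k=(r>80)&(r<145)
    print("cover pts",k.sum(),"angle pct",np.percentile(a[k],[5,50,95]).round(2));return im
E
python3 -c "
from h import *
report([-15-11,30,193-17],20);ang()"
```

```text
t 7.48 tcp_p [-43.1  30.1 170.3] ztool_p [ 0.337 -0.001 -0.941] F [-1.   0.1  0.3] q [ -2.  17. 109.  -5.  34. -79.]
shift tool mm [-18.   -0.1   0.4]
turn tool [-0.03 -0.28  0.03] [ 3.42020143e-01  1.22464680e-16 -9.39692621e-01]
cover pts 313 angle pct [0.5  0.79 0.98]
```

The tip rose too far and passed just over the lip. The cover is still ajar and the force is near zero. I'll back off, drop below the lip and redo it.

play_rows --commands '[[[0.01, 0, -0.0035], [0, 0, 0]], [[0.01, 0, -0.0035], [0, 0, 0]], [[0.01, 0, -0.0035], [0, 0, 0]], [[0.004, 0, 0.012], [0, 0, 0]], [[0.004, 0, 0.012], [0, 0, 0]], [[0.003, 0, 0.01], [0, 0, 0]], [[0, 0, 0], [0, 0, 0]]]'

```text
time_s: 8.12
eef_pos: [0.5074, 0.026, 0.098]
eef_rot: [-180.0, 19.7, 169.8]
contact_force: [-0.1, -0.2, 0.5]
gripper_width: 0.0004
```

```bash
python3 -c "
from h import *
report([-52,30,148],20);ang()"
```

```text
t 8.12 tcp_p [-83.1  30.1 132.9] ztool_p [ 0.336 -0.    -0.942] F [-0.1 -0.2  0.5] q [ -2.  19. 117.  -7.  25. -76.]
shift tool mm [-34.4  -0.1  -3.8]
turn tool [-0.   -0.35  0.07] [ 3.42020143e-01  1.22464680e-16 -9.39692621e-01]
cover pts 327 angle pct [0.4  0.7  0.88]
```

play_rows --commands '[[[-0.006, 0, 0.0005], [0, 0, 0]], [[-0.006, 0, 0.0005], [0, 0, 0]], [[-0.006, 0, 0.0005], [0, 0, 0]], [[-0.005, 0, 0.0005], [0, 0, 0]], [[-0.005, 0, 0.0005], [0, 0, 0]], [[-0.005, 0, 0.0005], [0, 0, 0]], [[0, 0, 0], [0, 0, 0]]]'

```text
time_s: 8.75
eef_pos: [0.5431, 0.02, 0.1111]
eef_rot: [180.0, 19.9, 169.8]
contact_force: [-0.7, 0.1, 1.0]
gripper_width: 0.0006
```

```bash
python3 -c "
from h import *
report([-15-11,30,193-22],20);ang()"
```

```text
t 8.75 tcp_p [-47.   30.5 145.9] ztool_p [ 0.34   0.001 -0.94 ] F [-0.7  0.1  1. ] q [ -2.  19. 112.  -6.  29. -78.]
shift tool mm [-28.3  -0.5 -16.5]
turn tool [ 0.04 -0.13  0.08] [ 3.42020143e-01  1.22464680e-16 -9.39692621e-01]
cover pts 331 angle pct [0.4  0.69 0.89]
```

play_rows --commands '[[[-0.0055, 0, -0.0025], [0, 0, 0]], [[-0.0055, 0, -0.0025], [0, 0, 0]], [[-0.0055, 0, -0.003], [0, 0, 0]], [[-0.0055, 0, -0.003], [0, 0, 0]], [[-0.0055, 0, -0.003], [0, 0, 0]], [[0, 0, 0], [0, 0, 0]]]'

```text
time_s: 9.3
eef_pos: [0.564, 0.016, 0.1352]
eef_rot: [-180.0, 19.7, 169.8]
contact_force: [0.4, 0.3, -0.1]
gripper_width: 0.0003
```

```bash
python3 -c "
from h import *
report([7-11,30,211-20],20);ang()"
```

```text
t 9.3 tcp_p [-25.6  30.4 170.1] ztool_p [ 0.337  0.    -0.941] F [ 0.4  0.3 -0.1] q [ -3.  19. 107.  -4.  35. -79.]
shift tool mm [-27.4  -0.4 -12.4]
turn tool [ 0.02 -0.29  0.09] [ 3.42020143e-01  1.22464680e-16 -9.39692621e-01]
cover pts 280 angle pct [0.62 0.89 1.08]
```

The cover follows, at about 0.77 rad. I'll keep pushing.

play_rows --commands '[[[-0.0055, 0, -0.0025], [0, 0, 0]], [[-0.0055, 0, -0.0025], [0, 0, 0]], [[-0.0055, 0, -0.0025], [0, 0, 0]], [[-0.0055, 0, -0.0025], [0, 0, 0]], [[-0.0055, 0, -0.002], [0, 0, 0]], [[0, 0, 0], [0, 0, 0]]]'

```text
time_s: 9.85
eef_pos: [0.5872, 0.0119, 0.1574]
eef_rot: [-180.0, 19.7, 169.8]
contact_force: [0.1, 0.6, 0.2]
gripper_width: 0.0004
```

```bash
python3 -c "
from h import *
report([33-11,30,224-22],20);ang()"
```

```text
t 9.85 tcp_p [ -2.   30.4 192.3] ztool_p [ 0.337  0.    -0.942] F [0.1 0.6 0.2] q [ -3.  18. 103.  -4.  40. -80.]
shift tool mm [-25.9  -0.4  -1.1]
turn tool [ 0.02 -0.32  0.1 ] [ 3.42020143e-01  1.22464680e-16 -9.39692621e-01]
cover pts 263 angle pct [0.84 1.1  1.26]
```

play_rows --commands '[[[-0.0055, 0, -0.0005], [0, 0, 0]], [[-0.0055, 0, -0.0005], [0, 0, 0]], [[-0.0055, 0, 0], [0, 0, 0]], [[-0.0055, 0, 0], [0, 0, 0]], [[-0.0055, 0, 0], [0, 0, 0]], [[0, 0, 0], [0, 0, 0]]]'

```text
time_s: 10.4
eef_pos: [0.614, 0.007, 0.1677]
eef_rot: [-180.0, 19.6, 169.8]
contact_force: [-0.8, -0.7, -0.1]
gripper_width: 0.0004
```

```bash
python3 -c "
from h import *
report([61-12,30,232-22],20);ang()"
```

```text
t 10.4 tcp_p [ 25.3  30.4 202.6] ztool_p [ 0.335  0.    -0.942] F [-0.8 -0.7 -0.1] q [ -3.  19.  99.  -3.  43. -81.]
shift tool mm [-24.8  -0.4   1. ]
turn tool [ 0.01 -0.4   0.1 ] [ 3.42020143e-01  1.22464680e-16 -9.39692621e-01]
cover pts 255 angle pct [1.03 1.3  1.46]
```

play_rows --commands '[[[-0.005, 0, 0.0005], [0, 0, 0]], [[-0.005, 0, 0.0005], [0, 0, 0]], [[-0.005, 0, 0.0005], [0, 0, 0]], [[-0.005, 0, 0.0005], [0, 0, 0]], [[-0.005, 0, 0.001], [0, 0, 0]], [[-0.005, 0, 0.001], [0, 0, 0]], [[0, 0, 0], [0, 0, 0]]]'

```text
time_s: 11.03
eef_pos: [0.6453, 0.0013, 0.174]
eef_rot: [-180.0, 19.5, 169.8]
contact_force: [0.5, 0.8, 0.4]
gripper_width: 0.0008
```

```bash
python3 -c "
from h import *
report([75-13,30,233-22],20);ang()"
```

```text
t 11.03 tcp_p [ 57.1  30.4 208.8] ztool_p [ 0.334  0.    -0.942] F [0.5 0.8 0.4] q [ -4.  21.  94.  -3.  45. -82.]
shift tool mm [-5.3 -0.4 -0.4]
turn tool [ 0.   -0.47  0.1 ] [ 3.42020143e-01  1.22464680e-16 -9.39692621e-01]
cover pts 253 angle pct [1.31 1.6  1.77]
```

play_rows --commands '[[[-0.004, 0, 0.001], [0, 0, 0]], [[-0.004, 0, 0.001], [0, 0, 0]], [[0, 0, 0], [0, 0, 0]], [[0, 0, 0], [0, 0, 0]], [[0, 0, 0], [0, 0, 0]], [[0, 0, 0], [0, 0, 0]], [[0, 0, 0], [0, 0, 0]], [[0, 0, 0], [0, 0, 0]]]'

```text
time_s: 11.75
eef_pos: [0.6528, -0.0001, 0.1742]
eef_rot: [-180.0, 19.4, 169.8]
contact_force: [0.0, -0.1, -0.2]
gripper_width: 0.0004
```

```bash
python3 -c "
from h import *
report([75-13,30,233-22],20);ang()"
```

```text
t 11.75 tcp_p [ 64.8  30.4 209.1] ztool_p [ 0.333 -0.    -0.943] F [ 0.  -0.1 -0.2] q [ -4.  22.  93.  -3.  46. -82.]
shift tool mm [ 2.  -0.4 -2.7]
turn tool [-0.   -0.56  0.11] [ 3.42020143e-01  1.22464680e-16 -9.39692621e-01]
cover pts 264 angle pct [1.65 1.98 2.13]
```

The cover has fallen to about 1.85 rad. I'll retract up and away, then check.

play_rows --commands '[[[0.02, 0, -0.005], [0, 0, 0]], [[0.03, 0, -0.015], [0, 0, 0]], [[0.03, 0, -0.025], [0, 0, 0]], [[0.03, 0, -0.025], [0, 0, 0]], [[0.03, 0, -0.025], [0, 0, 0]], [[0.03, 0, -0.02], [0, 0, 0]], [[0.03, 0, -0.01], [0, 0, 0]], [[0, 0, 0], [0, 0, 0]]]'

```text
time_s: 12.47
eef_pos: [0.4164, 0.0413, 0.2247]
eef_rot: [-180.0, 19.4, 169.7]
contact_force: [1.0, 0.2, -0.7]
gripper_width: 0.0005
```

```bash
python3 - <<'E'
from h import *
report();im=ang();t,_=arm.get_image('top');t0=cv2.imread("pics/top0.png")
a=cv2.resize(im[110:290,255:415],(400,450));b=cv2.resize(t[165:300,245:400],(400,348));b=cv2.copyMakeBorder(b,0,102,0,0,cv2.BORDER_CONSTANT)
cv2.imwrite("pics/f.png",np.hstack([a,b]))
E
```

```text
t 12.47 tcp_p [-175.1   28.9  259.6] ztool_p [ 0.332 -0.    -0.943] F [ 1.   0.2 -0.7] q [  1.  -2. 115.  -5.  48. -76.]
cover pts 256 angle pct [1.65 1.98 2.13]
```

View pics/f.png

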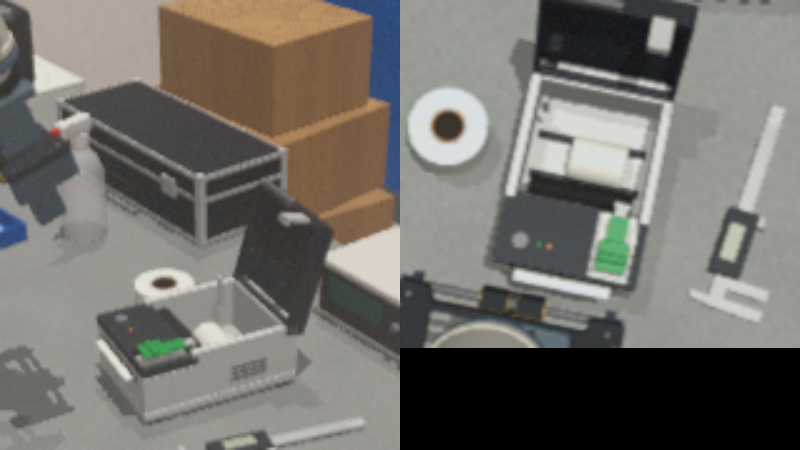

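The composite shows the cover leaning fully back at (285,260), the tab up, and the roll in its well at (595,160). The printer, new roll and caliper are in place, and the arm is clear of everything.

```bash
python3 -c "
from h import *
ang();print(arm.close_job())"
```

```text
cover pts 256 angle pct [1.65 1.98 2.13]
the job is handed in; nothing more can be done
None
```

The label printer is open and the job is handed in, at about 12.5 s on the robot's clock. I pressed the green tab with the closed fingertips until the cover sprang ajar, then took the finger off. I then pushed the cover up and back by its lip, and past about 1.4 rad it fell to its stop.

**Last checks:**
- **Cover:** the depth images put it at about 1.85 rad, unchanged over the final readings.
- **Tab:** it is back up.
- **Used roll:** it is still in its well.
- **Printer, new roll and caliper:** they look unmoved in the final pictures. I did not measure their shift, and I did not re-check the items farther off.
- **Forces:** the highest contact reading was about 4 N, while pressing the tab.

**What disagreed or went wrong:**
- **Fingertip position:** the real end of the closed fingers was about 37 mm short of the reported TCP in both cameras. My first attempt to press the tab met only air, so I corrected for the offset.
- **Lip approach:** the first one rose too high and passed just over the lip with almost no force. I backed off and redid it from below.

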